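Unlock the level by its three colour-coded dials and stand it on the rail

ROBOT

A 7-joint arm with a two-finger parallel gripper is mounted at the origin on a cart in front of the work surface, level with it; the furniture and walls round the work are solid. World frame = base frame: x ahead of the robot, y to its left, z up, the work surface at z = 0. Lengths are in m, angles in rad, forces in N, time in s.
With the tool pointing down it reaches from about 0.4 to 0.85 m from the base axis. Payload 6.9 kg.
Tool frame: the origin (TCP) lies on the centre line of the jaws, within the pads' length; the fingertips stand 17 mm ahead of it and the grasp point (between the pads) lies 2 mm behind it; z points along the fingers, y is the line along which they close (so a half turn about z gives the same grasp; the last joint's range is limited). The gripper opens to 85 mm and grips with 20 to 120 N. Pads are 22 mm wide; open, the fingers measure 114 mm over their backs; the gripper's body (76 mm by 85 mm) begins 54 mm behind the grasp point. The pads swing forward as they close: fully open they stand 13 mm farther back than shut.
Start: joints at [-1.044, 0.507, -0.238, 1.5, 0.126, 1.149, -0.155], TCP at [0.256, 0.57, 0.248] pointing down, gripper open.
Joint ranges: [-3.08, 3.08], [-0.24, 2.05], [-1.43, 1.35], [0, 2.5], [-1.52, 4.66], [0.17, 1.96], [-2.89, 2.89]. Speed limits (rad/s): [2.39, 2.39, 3.14, 3.14, 3.14, 3.14, 3.14].

INTERFACE

Orientations are given as a unit quaternion [x, y, z, w].
In Python, from rig import arm gives the robot as it stands. The module is installed in compiled form; this text tells all that it offers.
- The arm moves only by the tool drive_tool, never from a script. Its argument "plan" is a list of rows, each a list of 3 entries, a list of its own where there are three numbers: the turn, a rotation vector about the tool's x, y, z in rad, then the shift along the tool's x, y, z in m, then the closure in counts, from 0 (fully open) to 255 (shut). A call has 1 to 10 rows; each row is the pose to reach, as a shift and turn from the pose commanded when the call began, along the tool's axes at that moment; what a row does not reach only later rows make up. A row lasts 1/8 s, in which the tool goes at most 62.5 mm and 10.7 degrees, less where a joint would pass 70% of its speed; a pose out of reach is approached as far as the arm can. A call with a gripper value outside its range is refused whole. The fingers move at their own pace and stop on an object; "grip_force" is the grip in N (left out, the last holds). Time passes only in rows, so rows that repeat a pose let the fingers close. It gives the time, the measured TCP pose, the force, the opening and the grip force at its end, in the units of the state.
- arm.observe(): the state, without advancing time (a new reading comes with each control period).
- arm.read_camera(name): name is "scene" or "side" or "wrist"; returns a dict with "frame" (480x640x3 uint8, red, green, blue), "range_z" (480x640 float32, m along the optical axis (not along the pixel's ray), 0 where there is no reading), "K" (3x3 intrinsics, pixels), "R" (3x3) and "t" (3): a world point X has camera coordinates R X + t. Camera axes: x right, y down, z forward; pixel columns grow to the right and rows downward; lengths in m; the calibration is good to about 2 mm. A picture is of the moment at which its call begins.
- arm.job_done(): hands the job in; it is judged then, once.
The state is a dict: "time_s": time; "joint_positions": joint angles; "dq": joint speeds; "effort": joint torques, N m; "eef_pos": TCP position; "eef_rot": TCP orientation; "force": force on the tool from outside, world axes, zero at the start; "wrist_torque": the same for the moment, N m; "finger_gap": opening from 0.0 (shut) to 1.0 (fully open); "grip_force": force on a finger pad.
Only numpy, scipy, OpenCV 4.12 (cv2) and the standard library are available. Lean on these libraries where they do the work, as an engineer would, in place of code of your own. Each camera call takes 0.05 s, during which the arm holds its last target. There are 200 camera calls.

TASK

Unlock the blue lock rack: turn its three dials until the left one points at its red dot, the middle one at its blue dot and the right one at its yellow dot, and only then draw the red-knobbed bolt fully back, away from the dials. Then lift out the spirit level and set it down gently on the narrow aluminium rail, on its base as it stood, lengthwise along the rail, centred on its length and width, and let go. Leave the dials on the code and the bolt drawn, and do not disturb the jar, the tin or the glue bottle.

Things in the scene. Friction and masses are not known exactly. Their poses are not given: they have to be found in the camera images.
- locker: blue wedge-shaped lock rack fixed to the bench, 215 x 280 mm, 74 mm high. Origin under it on the bench; x runs from its front edge (90 mm from the origin) to its rear (125 mm), y to the left of someone facing the panel. The dial panel slopes 25 degrees from level, facing up and to the front, so the tool must tilt 25 degrees to face the dials
- cradle (a point): middle of the cradle floor on the rack's flat top (74 mm above the bench): open channel along the rack's y with walls 9 mm high, in which the level stands. 70 mm to its left the bolt crosses over the level, through a steel loop before it and one on a grey block behind it, which reach 136 mm above the bench
- dial_left (a joint): angle of the left dial: 0 = pointer straight up the slope, positive = clockwise as seen by someone facing the panel; turns freely from -1.6 to 1.6 and stays where it is left (friction about 0.04 N m, no detents). Round its bezel are four coloured dots 9 mm across, at -1.047 blue, -0.349 yellow, 0.349 green, 1.047 red
- dial_left_grip (a point): point on the left dial's axis at the height to grip its black bar (12 mm wide, 40 mm long, 30 mm tall, on a skirt 50 mm across); bar top 9 mm beyond this point, skirt 21 mm below it. z = dial axis, out of the panel; x = the way the pointer (white stripe on one half of the bar) points; close the fingers along y. Dial axes are 80 mm apart
- dial_middle (a joint): angle of the middle dial: 0 = pointer straight up the slope, positive = clockwise as seen by someone facing the panel; turns freely from -1.6 to 1.6 and stays where it is left (friction about 0.04 N m, no detents). Round its bezel are four coloured dots 9 mm across, at -1.047 red, -0.349 blue, 0.349 yellow, 1.047 green
- dial_middle_grip (a point): point on the middle dial's axis at the height to grip its black bar (12 mm wide, 40 mm long, 30 mm tall, on a skirt 50 mm across); bar top 9 mm beyond this point, skirt 21 mm below it. z = dial axis, out of the panel; x = the way the pointer (white stripe on one half of the bar) points; close the fingers along y. Dial axes are 80 mm apart
- dial_right (a joint): angle of the right dial: 0 = pointer straight up the slope, positive = clockwise as seen by someone facing the panel; turns freely from -1.6 to 1.6 and stays where it is left (friction about 0.04 N m, no detents). Round its bezel are four coloured dots 9 mm across, at -1.047 yellow, -0.349 green, 0.349 red, 1.047 blue
- dial_right_grip (a point): point on the right dial's axis at the height to grip its black bar (12 mm wide, 40 mm long, 30 mm tall, on a skirt 50 mm across); bar top 9 mm beyond this point, skirt 21 mm below it. z = dial axis, out of the panel; x = the way the pointer (white stripe on one half of the bar) points; close the fingers along y. Dial axes are 80 mm apart
- bolt (a joint): travel of the bolt along the rack's x axis: 0 = shut over the level, 0.040 m = fully drawn, to the rear; about 2 N of friction, stays where it is left
- bolt_grip (a point): grip point of the bolt's upright red knob (16 mm diameter, its top 8 mm above this point, the bolt's bar 22 mm below it); its x axis is the drawing direction
- level_mid (a point): centre of the blue spirit level, 22 mm wide (x, grip across this), 237 mm long (y), 45 mm high (z up), 0.25 kg; its underside is 22.5 mm below this point
- rail_top (a point): middle of the top face of the aluminium I-section rail fixed to the bench: top 24 mm wide (x), 300 mm long (y), 70 mm above the bench; foot 60 mm wide
- jar_mid (a point): centre of a jar of screws, 60 mm across, 86 mm high, standing beside the rack; bystander
- tin_mid (a point): centre of a round wax tin, 70 mm across, 62 mm high, standing behind the far end of the rail; bystander
- glue_mid (a point): centre of a glue bottle, 46 mm across, 151 mm high (origin 75 mm up), standing at the back; bystander

How it is judged:
By the outcome, as a careful person would: the job done as asked, in the order asked, and still so for the second after the job is handed in, with the robot touching nothing.
It also fails if it takes over 72 s, if anything falls off the work surface, if the arm or the gripper's body presses on something with over 40 N, if the wrist force passes 120 N, or if a joint passes its speed limit or range.

## Working session

There is one attempt and no reset: what is moved stays moved. The work goes in short steps, Python scripts to look and compute and a tool call to move; the robot and the scene stay as the last step left them, time stands still between calls to the robot, and variables do not carry over. Pictures are saved under pics/ and viewed, at most 10 in all, crops included, and the job is handed in when it is done.

Besides the shell and the picture viewer there is one more tool, called as name([rows], argument=value, ...), one row to a line, values as JSON. drive_tool: Moves the arm, as the interface text tells. Its arguments: {"type":"object","properties":{"plan":{"type":"array","items":{"type":"array"}},"grip_force":{"type":"number"}},"required":["plan"]}

```bash
mkdir -p pics; python3 - <<'E'
from rig import arm
import cv2,numpy as np
s=arm.observe();print({k:np.round(v,3).tolist() for k,v in s.items()})
ims=[]
for n in("scene","side"):
    c=arm.read_camera(n);np.savez(f"{n}0.npz",**c)
    cv2.imwrite(f"pics/{n}0.png",c["frame"][:,:,::-1])
    print(n,c["K"].round(1).tolist(),(-c["R"].T@c["t"]).round(3),c["R"].round(3).tolist())
E
```

```text
{'time_s': 0.0, 'joint_positions': [-1.043, 0.508, -0.238, 1.501, 0.126, 1.149, -0.155], 'dq': [0.0, 0.0, 0.001, -0.0, 0.003, 0.001, 0.0], 'effort': [-0.001, -62.059, -2.187, -24.965, 0.013, 0.012, 0.0], 'eef_pos': [0.256, 0.57, 0.247], 'eef_rot': [0.209, 0.978, -0.001, -0.0], 'force': [0.357, -0.449, 0.038], 'wrist_torque': [-0.018, -0.008, 0.004], 'grip_force': 0.0, 'finger_gap': 0.999}
scene [[611.2, 0.0, 317.9], [0.0, 611.2, 252.1], [0.0, 0.0, 1.0]] [ 0.224 -0.812  1.132] [[0.892, -0.453, -0.014], [-0.342, -0.651, -0.678], [0.298, 0.609, -0.735]]
side [[618.4, 0.0, 324.2], [0.0, 618.4, 246.2], [0.0, 0.0, 1.0]] [ 0.127 -1.033  0.752] [[0.9, -0.435, -0.025], [-0.225, -0.416, -0.881], [0.373, 0.799, -0.473]]
```

View pics/scene0.png

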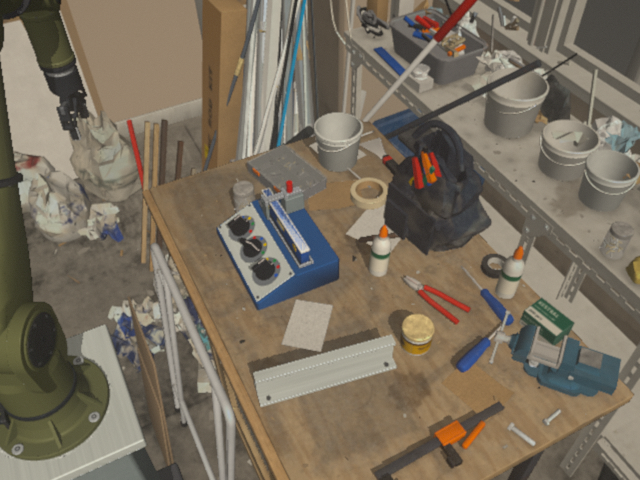

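View pics/side0.png

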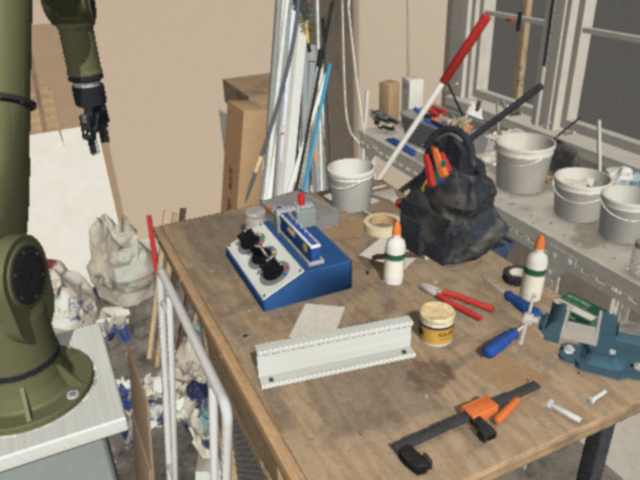

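The scene view shows the rack around (280,250), the red knob at (289,186), the rail running (255,385)–(395,350), the tin at (418,333), the glue at (380,250) and the jar at (242,193). The side view agrees. I'll get rough positions from the depth next.

```bash
cat > h.py <<'E'
import numpy as np,cv2
from scipy.spatial.transform import Rotation as Ro
def cloud(c):
    v,u=np.mgrid[0:480,0:640];z=c["range_z"].astype(float);K=c["K"]
    P=np.stack([(u-K[0,2])/K[0,0]*z,(v-K[1,2])/K[1,1]*z,z],-1)
    W=(P-c["t"])@c["R"];W[z==0]=np.nan
    return W
def ray(c,px,h):  # pixel(s) onto plane z=h
    px=np.atleast_2d(px).astype(float);d=np.c_[(px-c["K"][[0,1],[2,2]])/c["K"][0,0],np.ones(len(px))]@c["R"]
    o=-c["R"].T@c["t"];return o+d*((h-o[2])/d[:,2])[:,None]
def rect(xy):
    (cx,cy),(w,h),a=cv2.minAreaRect(xy.astype(np.float32));
    if w<h:w,h,a=h,w,a+90
    return np.round([cx,cy,w,h,(a+90)%180-90],4)   # angle of the long axis, deg
E
python3 - <<'E'
from h import *
for n in("scene","side"):
    c=dict(np.load(f"{n}0.npz"));W=cloud(c);hsv=cv2.cvtColor(c["frame"],cv2.COLOR_RGB2HSV)
    H,S,V=hsv[...,0],hsv[...,1],hsv[...,2];z=W[...,2]
    v,u=np.mgrid[0:480,0:640]
    roi=(u>215)&(u<440)&(v>170)&(v<420)
    rail=roi&(abs(z-.07)<.005)&(v>300)&(S<60)&(u<400)
    print(n,"rail",rail.sum(),rect(W[rail][:,:2]),np.median(z[rail]))
    blue=roi&(H>100)&(H<125)&(S>120)&(u<355)
    top=blue&(abs(z-.074)<.004);print("racktop",top.sum(),rect(W[top][:,:2]))
    lev=roi&(z>.105)&(z<.128)&(u<345)&(v>175)&(v<270);print("lev",lev.sum(),rect(W[lev][:,:2]))
    kn=roi&((H<6)|(H>174))&(S>150)&(v<210)&(u<320);print("knob",kn.sum(),np.nanmedian(W[kn],0),np.nanmax(W[kn],0))
    pan=roi&(z>.01)&(z<.066)&(S<70)&(V>150)&(u<300)&(v<305);print("panel",pan.sum(),rect(W[pan][:,:2]))
    for nm,p in dict(glue=(380,262) if n=="scene" else (394,270),tin=(418,325) if n=="scene" else (437,308),jar=(242,188) if n=="scene" else (254,212)).items():print(nm,W[p[1],p[0]].round(3))
E
```

```text
scene rail 1374 [ 0.5347 -0.199   0.2997  0.0283 -9.467 ] 0.0678689632095569
racktop 1179 [ 0.6347  0.1599  0.2802  0.1187 86.2349]
lev 1042 [ 0.613   0.1668  0.2338  0.1043 68.219 ]
knob 58 [0.65833133 0.23016668 0.15167169] [0.72250995 0.36638935 0.16224476]
panel 1268 [ 0.5296  0.18    0.2986  0.0986 88.5189]
glue [ 0.778 -0.012  0.051]
tin [ 0.751 -0.213  0.062]
jar [0.577 0.35  0.084]
side rail 1427 [ 0.5261 -0.1968  0.2823  0.0313 -9.4447] 0.06926515411177032
racktop 975 [ 0.6338  0.1612  0.2781  0.1075 88.131 ]
lev 938 [ 0.6829  0.2593  0.4423  0.1416 55.1483]
knob 60 [0.65821397 0.23051946 0.15025064] [0.66525347 0.24304206 0.16342608]
panel 1123 [ 0.57    0.294   0.558   0.1681 69.6174]
glue [ 0.778 -0.008  0.039]
tin [ 0.756 -0.205  0.061]
jar [0.574 0.343 0.086]
```

```bash
cat >> h.py <<'E'
def tool(yaw,tilt=0):   # tool down, tool y at world angle yaw+90 deg (tool x = -x of a frame yawed by yaw); tilt about that y: tool z leans to +x
    y,t=np.radians(yaw),np.radians(tilt)
    a=np.array([np.cos(y),np.sin(y),0]);b=np.array([-np.sin(y),np.cos(y),0]);k=np.array([0,0,1.])
    z=np.sin(t)*a-np.cos(t)*k
    return np.c_[np.cross(b,z),b,z]
def move(p,R):
    from rig import arm
    s=arm.observe();R0=Ro.from_quat(s["eef_rot"]).as_matrix()
    rv=Ro.from_matrix(R0.T@R).as_rotvec();d=R0.T@(np.array(p)-s["eef_pos"])
    print("turn",rv.round(4).tolist(),"shift",d.round(4).tolist(),"rows",round(max(np.linalg.norm(d)/.0625,np.degrees(np.linalg.norm(rv))/10.7),1),"t",round(s["time_s"],2))
E
python3 -c "
from h import *
move([.50,.17,.36],tool(-3,10))"
```

```text
turn [-0.0339, -0.1728, -0.3684] shift [-0.3865, -0.2649, -0.112] rows 7.7 t 0.1
```

drive_tool([
  [[-0.034, -0.173, -0.368], [-0.386, -0.265, -0.112], 0],
  [[-0.034, -0.173, -0.368], [-0.386, -0.265, -0.112], 0],
  [[-0.034, -0.173, -0.368], [-0.386, -0.265, -0.112], 0],
  [[-0.034, -0.173, -0.368], [-0.386, -0.265, -0.112], 0],
  [[-0.034, -0.173, -0.368], [-0.386, -0.265, -0.112], 0],
  [[-0.034, -0.173, -0.368], [-0.386, -0.265, -0.112], 0],
  [[-0.034, -0.173, -0.368], [-0.386, -0.265, -0.112], 0],
  [[-0.034, -0.173, -0.368], [-0.386, -0.265, -0.112], 0],
  [[-0.034, -0.173, -0.368], [-0.386, -0.265, -0.112], 0],
  [[-0.034, -0.173, -0.368], [-0.386, -0.265, -0.112], 0],
])

```text
time_s: 1.35
eef_pos: [0.4991, 0.1709, 0.3598]
eef_rot: [0.026, 0.996, -0.001, 0.087]
force: [-0.2, 0.5, -0.7]
finger_gap: 1.0
grip_force: 0.0
```

```bash
python3 - <<'E'
from h import *
from rig import arm
s=arm.observe();print(s["eef_pos"],Ro.from_quat(s["eef_rot"]).as_matrix().round(3).tolist(),s["joint_positions"])
c=arm.read_camera("wrist");np.savez("w1.npz",**c)
cv2.imwrite("pics/w1.png",c["frame"][:,:,::-1])
print(c["K"].tolist(),(-c["R"].T@c["t"]).round(3),c["R"].round(3).tolist())
E
```

```text
[0.49906779 0.17087835 0.35981061] [[-0.983, 0.052, 0.173], [0.052, 0.999, -0.007], [-0.173, 0.002, -0.985]] [-0.32504305  0.18871983 -0.12728271  1.68771834  0.11763743  1.11515621
  1.02614158]
[[429.4926702213451, 0.0, 319.24013639984844], [0.0, 429.4926702213451, 241.09780050310235], [0.0, 0.0, 1.0]] [0.397 0.175 0.468] [[0.052, 0.999, 0.001], [0.876, -0.046, 0.48], [0.479, -0.024, -0.877]]
```

View pics/w1.png

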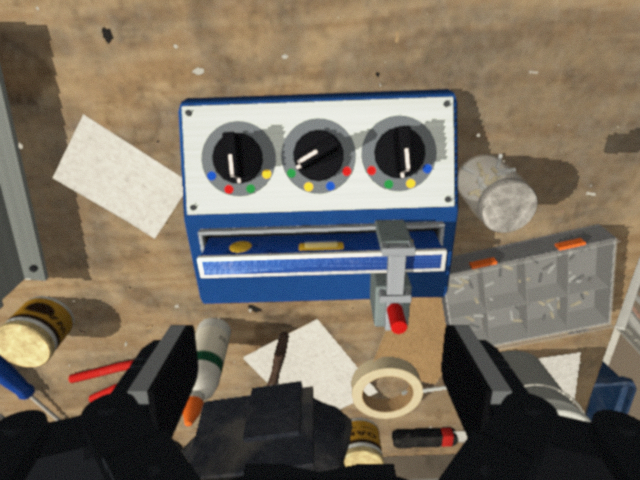

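The wrist view shows the dials right to left in the image. The left dial is at (400,150), pointing between green and yellow. The middle is at (318,155), pointing past green. The right is at (238,158), near red/green. The level lies along y≈265, and the knob is at (397,318).

```bash
cat > meas.py <<'E'
from h import *
def cast(c,px,q,n):
    px=np.atleast_2d(px).astype(float);d=np.c_[(px-c["K"][[0,1],[2,2]])/c["K"][0,0],np.ones(len(px))]@c["R"]
    o=-c["R"].T@c["t"];return o+d*(((q-o)@n)/(d@n))[:,None]
def blobs(m,lo=6,hi=400):
    k,l,st,ce=cv2.connectedComponentsWithStats(m.astype(np.uint8))
    return [(ce[i],st[i,4],l==i) for i in range(1,k) if lo<=st[i,4]<=hi]
def hsv(c):
    h=cv2.cvtColor(c["frame"],cv2.COLOR_RGB2HSV).astype(int);return h[...,0],h[...,1],h[...,2]
E
cat > m1.py <<'E'
from meas import *
c=dict(np.load("w1.npz"));W=cloud(c);H,S,V=hsv(c);v,u=np.mgrid[0:480,0:640]
pan=(S<40)&(V>190)&(u>185)&(u<455)&(v>98)&(v<212)
P=W[pan];P=P[~np.isnan(P[:,0])]
for _ in range(3):
    m=P.mean(0);n=np.linalg.svd(P-m,full_matrices=False)[2][2];n*=np.sign(n[2]);r=(P-m)@n;P=P[abs(r)<.004]
print("panel n",n.round(4),"tilt",np.degrees(np.arccos(n[2])),"yaw",np.degrees(np.arctan2(-n[1],-n[0])),"mean",m.round(4),"rms",r.std())
reg=(u>195)&(u<445)&(v>110)&(v<205)
cols=dict(red=((H<8)|(H>172)),yellow=(H>20)&(H<32),green=(H>45)&(H<85),blue=(H>100)&(H<125))
D=[]
for k,h in cols.items():
    for ce,a,l in blobs(reg&h&(S>110)&(V>70),8,150):
        D.append((k,ce,a));
        print(k,ce.round(1),a,"h over panel %.4f"%np.nanmedian((W[l]-m)@n))
print("rack flat/rect etc")
lev=(u>195)&(u<450)&(v>245)&(v<278)&(abs(W[...,2]-.119)<.005);print("lev",lev.sum(),rect(W[lev][:,:2]),np.median(W[lev][:,2]))
b=(H>100)&(H<125)&(S>120)&(abs(W[...,2]-.074)<.004)&(u>180)&(u<460)&(v<305)&(v>205);print("top",b.sum(),rect(W[b][:,:2]))
kn=((H<6)|(H>174))&(S>150)&(u>380)&(u<412)&(v>295)&(v<338);print("knob",kn.sum(),np.nanmedian(W[kn],0),np.nanmax(W[kn],0),np.nanmin(W[kn],0))
top=kn&(W[...,2]>np.nanmax(W[kn][:,2])-.004);print(top.sum(),W[top].mean(0))
E
python3 m1.py
```

```text
panel n [-0.4222  0.0083  0.9065] tilt 24.97587324866691 yaw -1.1261515274680742 mean [0.5288 0.1664 0.0514] rms 0.0008364297481015297
red [346.2 170.7] 73 h over panel 0.0021
red [371. 170.] 69 h over panel 0.0019
red [228.3 188.9] 67 h over panel 0.0020
yellow [266.  173.5] 77 h over panel 0.0020
yellow [410.1 183. ] 69 h over panel 0.0021
yellow [308.2 186.2] 68 h over panel 0.0019
green [290.8 172.7] 51 h over panel 0.0020
green [388.4 183.6] 54 h over panel 0.0024
green [250.3 188.3] 52 h over panel 0.0021
blue [426.8 168. ] 69 h over panel 0.0021
blue [211.2 175.2] 64 h over panel 0.0021
blue [330.  185.5] 60 h over panel 0.0022
rack flat/rect etc
lev 4876 [6.09300e-01 1.66500e-01 2.37400e-01 3.30000e-02 8.92829e+01] 0.11810059311035744
top 9415 [ 0.6328  0.1657  0.2787  0.1115 88.7951]
knob 422 [0.65495643 0.23426514 0.15284542] [0.66620446 0.24180304 0.16089291] [0.65182104 0.22783252 0.13187045]
175 [0.65872182 0.23493359 0.1592155 ]
```

```bash
cat > m2.py <<'E'
import sys
exec(open("m1.py").read().split('print("rack flat')[0])
from scipy.optimize import least_squares
ang={'L':dict(blue=-1.047,yellow=-.349,green=.349,red=1.047),'M':dict(red=-1.047,blue=-.349,yellow=.349,green=1.047),'R':dict(yellow=-1.047,green=-.349,red=.349,blue=1.047)}
off={'L':.08,'M':0,'R':-.08}
pd=[]
for k,ce,a in D:
    d='R' if ce[0]<278 else 'M' if ce[0]<358 else 'L'
    pd.append((d,ang[d][k],cast(c,ce,m+n*.002,n)[0]))
def frame(yaw):
    a=np.array([np.cos(yaw),np.sin(yaw),0]);X=a-n*(a@n);X/=np.linalg.norm(X);return X,np.cross(n,X)   # X up slope, Y left
def res(p):
    X,Y=frame(p[3]);C=p[:3]
    return np.concatenate([C+Y*off[d]+p[4]*(np.cos(t)*X-np.sin(t)*Y)-q for d,t,q in pd])
s=least_squares(res,[*m,0,.035]);X,Y=frame(s.x[3])
print("C",s.x.round(4),"yaw deg",np.degrees(s.x[3]),"rms",np.sqrt((s.fun**2).mean()))
for d in 'LMR':
    C=s.x[:3]+Y*off[d];Q=(W-C)
    x,y,h=Q@X,Q@Y,Q@n
    rr=np.hypot(x,y);bar=(rr<.024)&(h>.02)&(h<.05)
    hb=np.nanmedian(h[bar]);wh=(rr<.026)&(h>.018)&(S<60)&(V>165)
    bl=max(blobs(wh,8,400),key=lambda b:b[1]);pts=np.argwhere(bl[2])[:,::-1]
    T=cast(c,pts,C+n*hb,n)-C;xy=np.c_[T@X,T@Y]
    r=rect(xy);mc=xy.mean(0)
    B=cast(c,np.argwhere(bar)[:,::-1],C+n*hb,n)-C;
    print(d,"bar top",hb.round(4),"stripe mean",mc.round(4),"angle by mean %.3f"%np.arctan2(-mc[1],mc[0]),"rect",r[:4],"axis angle %.3f"%-np.radians(r[4]),"bar",rect(np.c_[B@X,B@Y]),"centre",C.round(4))
np.savez("rack.npz",C=s.x[:3],yaw=s.x[3],X=X,Y=Y,n=n)
E
python3 m2.py | grep -v "^[rygb]"
```

```text
panel n [-0.4222  0.0083  0.9065] tilt 24.97587324866691 yaw -1.1261515274680742 mean [0.5288 0.1664 0.0514] rms 0.0008364297481015297
C [ 0.5267  0.1675  0.0526 -0.0174  0.0319] yaw deg -0.9965394559425156 rms 8.749725204994224e-05
L bar top 0.0371 stripe mean [0.0107 0.0009] angle by mean -0.080 rect [0.0107 0.0008 0.0198 0.0035] axis angle -0.073 bar [ 1.7000e-03 -1.4000e-03  4.1500e-02  1.4700e-02  3.2554e+00] centre [0.5281 0.2475 0.0526]
M bar top 0.0372 stripe mean [ 0.0049 -0.0091] angle by mean 1.077 rect [ 0.005  -0.0094  0.0191  0.0034] axis angle 1.069 bar [ 1.60000e-03  4.00000e-04  4.04000e-02  1.36000e-02 -6.12861e+01] centre [0.5267 0.1675 0.0526]
R bar top 0.037 stripe mean [0.0101 0.0003] angle by mean -0.026 rect [0.0103 0.0003 0.0191 0.0036] axis angle -0.056 bar [1.3000e-03 2.0000e-03 4.1500e-02 1.4800e-02 3.2674e+00] centre [0.5253 0.0875 0.0527]
```

```bash
cat >> h.py <<'E'
def dial(d,th,out):
    k=np.load("rack.npz");C=k["C"]+k["Y"]*{'L':.08,'M':0,'R':-.08}[d]
    z=-k["n"];R=np.c_[-k["X"],k["Y"],z]
    R=R@Ro.from_rotvec([0,0,th]).as_matrix()
    return C+k["n"]*(.028+out),R
E
python3 -c "
from h import *
p,R=dial('L',-.068,.084);print(p,R.round(3).tolist());move(p,R)"
```

```text
[0.48078948 0.24841328 0.15408947] [[-0.905, -0.044, 0.422], [-0.053, 0.999, -0.008], [-0.421, -0.03, -0.906]]
turn [0.0015, -0.262, -0.1007] shift [0.0572, 0.0756, 0.1989] rows 3.5 t 1.4
```

drive_tool([
  [[0.001, -0.262, -0.101], [0.057, 0.076, 0.199], 140],
  [[0.001, -0.262, -0.101], [0.057, 0.076, 0.199], 140],
  [[0.001, -0.262, -0.101], [0.057, 0.076, 0.199], 140],
  [[0.001, -0.262, -0.101], [0.057, 0.076, 0.199], 140],
  [[0.001, -0.262, -0.101], [0.057, 0.076, 0.199], 140],
  [[0.001, -0.262, -0.101], [0.057, 0.076, 0.199], 140],
], grip_force=40)

```text
time_s: 2.15
eef_pos: [0.4825, 0.2481, 0.1557]
eef_rot: [-0.025, 0.976, -0.01, 0.217]
force: [-0.7, 1.8, 0.3]
finger_gap: 0.448
grip_force: 0.0
```

```bash
python3 -c "
from h import *
move(*dial('L',-.068,.004))"
```

```text
turn [-0.0001, 0.0021, -0.0003] shift [0.0024, 0.0004, 0.0807] rows 1.3 t 2.15
```

drive_tool([
  [[0, 0, 0], [0, 0, 0.04], 140],
  [[0, 0, 0], [0, 0, 0.06], 140],
  [[0, 0, 0], [0, 0, 0.08], 140],
  [[0, 0, 0], [0, 0, 0.08], 140],
  [[0, 0, 0], [0, 0, 0.08], 255],
  [[0, 0, 0], [0, 0, 0.08], 255],
  [[0, 0, 0], [0, 0, 0.08], 255],
  [[0, 0, 0], [0, 0, 0.08], 255],
])

```text
time_s: 3.15
eef_pos: [0.5166, 0.249, 0.0839]
eef_rot: [-0.025, 0.976, -0.008, 0.218]
force: [-2.0, 2.3, 9.0]
finger_gap: 0.127
grip_force: 44.3
```

```bash
python3 -c "
from h import *
move(*dial('L',1.047,.004))
from rig import arm;s=arm.observe();print(s['joint_positions'].round(2),s['wrist_torque'].round(2),s['finger_gap'],s['grip_force'])"
```

```text
turn [0.0053, 0.0016, 1.1139] shift [0.0029, -0.0011, 0.0013] rows 6.0 t 3.15
[-0.77  0.54  0.18  2.2   1.24  0.18 -0.22] [0.53 0.19 0.2 ] 0.127275934960476 44.31997239589691
```

drive_tool([
  [[0, 0, 0.17], [0, 0, 0], 255],
  [[0, 0, 0.34], [0, 0, 0], 255],
  [[0, 0, 0.51], [0, 0, 0], 255],
  [[0, 0, 0.68], [0, 0, 0], 255],
  [[0, 0, 0.85], [0, 0, 0], 255],
  [[0, 0, 1.02], [0, 0, 0], 255],
  [[0, 0, 1.115], [0, 0, 0], 255],
  [[0, 0, 1.115], [0, 0, 0], 255],
])

```text
time_s: 4.15
eef_pos: [0.5154, 0.2468, 0.0834]
eef_rot: [0.496, 0.84, 0.107, 0.189]
force: [-8.2, -0.9, 11.1]
finger_gap: 0.13
grip_force: 45.1
```

```bash
python3 -c "
from h import *
move(*dial('L',1.047,.004))
from rig import arm;s=arm.observe();print(s['joint_positions'].round(2),s['wrist_torque'].round(2),s['finger_gap'],s['grip_force'])"
```

```text
turn [0.0018, 0.001, -0.003] shift [0.0016, -0.0009, 0.0012] rows 0.0 t 4.15
[-0.77  0.54  0.18  2.2   1.24  0.18 -1.34] [-0.27  1.01 -0.18] 0.13033572076195288 45.091243386268616
```

drive_tool([
  [[0, 0, 0], [0, 0, 0], 130],
  [[0, 0, 0], [0, 0, 0], 130],
  [[0, 0, 0], [0, 0, 0], 130],
  [[0, 0, 0], [0, 0, -0.03], 130],
  [[0, 0, 0], [0, 0, -0.06], 130],
  [[0, 0, 0], [0, 0, -0.06], 130],
])

```text
time_s: 4.9
eef_pos: [0.4908, 0.248, 0.1381]
eef_rot: [0.496, 0.841, 0.108, 0.189]
force: [0.6, 0.7, -0.1]
finger_gap: 0.491
grip_force: 0.0
```

```bash
python3 -c "
from h import *
p,R=dial('L',1.047,.064);q,S=dial('M',1.07,.064);print('ideal',(R.T@(q-p)).round(4),Ro.from_matrix(R.T@S).as_rotvec())
move(*dial('M',1.07,.064))"
```

```text
ideal [-0.0693 -0.04    0.    ] [-2.12600966e-17  1.30713454e-17  2.30000000e-02]
turn [0.0036, 0.0, 0.0206] shift [-0.068, -0.0418, 0.0011] rows 1.3 t 4.9
```

drive_tool([
  [[0.002, 0, 0.021], [-0.035, -0.021, 0], 130],
  [[0.002, 0, 0.021], [-0.069, -0.041, 0], 130],
  [[0.002, 0, 0.021], [-0.069, -0.041, 0.001], 130],
  [[0.002, 0, 0.021], [-0.069, -0.041, 0.03], 130],
  [[0.002, 0, 0.021], [-0.069, -0.041, 0.06], 130],
  [[0.002, 0, 0.021], [-0.069, -0.041, 0.061], 130],
  [[0.002, 0, 0.021], [-0.069, -0.041, 0.061], 255],
  [[0.002, 0, 0.021], [-0.069, -0.041, 0.061], 255],
  [[0.002, 0, 0.021], [-0.069, -0.041, 0.061], 255],
  [[0.002, 0, 0.021], [-0.069, -0.041, 0.061], 255],
])

```text
time_s: 6.15
eef_pos: [0.5145, 0.1676, 0.0808]
eef_rot: [0.505, 0.836, 0.108, 0.187]
force: [7.2, 1.6, -12.4]
finger_gap: 0.13
grip_force: 40.8
```

```bash
python3 -c "
from h import *
move(*dial('M',-.349,.004))
from rig import arm;s=arm.observe();print(s['joint_positions'].round(2),s['wrist_torque'].round(2),s['finger_gap'],s['grip_force'])"
```

```text
turn [-0.0008, -0.0002, -1.4179] shift [0.0005, -0.0007, -0.0014] rows 7.6 t 6.15
[-0.5   0.5   0.01  2.3   1.77  0.21 -1.74] [0.33 0.27 0.13] 0.1303457734943262 40.762542486190796
```

drive_tool([
  [[0, 0, -0.18], [0, 0, -0.001], 255],
  [[0, 0, -0.36], [0, 0, -0.001], 255],
  [[0, 0, -0.54], [0, 0, -0.001], 255],
  [[0, 0, -0.72], [0, 0, -0.001], 255],
  [[0, 0, -0.9], [0, 0, -0.001], 255],
  [[0, 0, -1.08], [0, 0, -0.001], 255],
  [[0, 0, -1.26], [0, 0, -0.001], 255],
  [[0, 0, -1.418], [0, 0, -0.001], 255],
  [[0, 0, -1.418], [0, 0, -0.001], 255],
  [[0, 0, -1.418], [0, 0, -0.001], 255],
])

```text
time_s: 7.4
eef_pos: [0.5152, 0.1693, 0.0813]
eef_rot: [-0.162, 0.963, -0.039, 0.213]
force: [17.1, 6.5, -27.2]
finger_gap: 0.131
grip_force: 40.1
```

drive_tool([
  [[0, 0, 0], [0, 0, 0], 130],
  [[0, 0, 0], [0, 0, 0], 130],
  [[0, 0, 0], [0, 0, 0], 130],
  [[0, 0, 0], [0, 0, -0.03], 130],
  [[0, 0, 0], [0, 0, -0.06], 130],
  [[0, 0, 0], [0, 0, -0.06], 130],
])

```text
time_s: 8.15
eef_pos: [0.4879, 0.1675, 0.1372]
eef_rot: [-0.161, 0.963, -0.04, 0.213]
force: [0.2, -0.6, -0.2]
finger_gap: 0.487
grip_force: 0.0
```

```bash
python3 -c "
from h import *
move(*dial('M',-.349,.064))
p,R=dial('M',-.349,.064);q,S=dial('R',-.05,.064);print('ideal',(R.T@(q-p)).round(4),Ro.from_matrix(R.T@S).as_rotvec())
move(*dial('R',-.05,.064))"
```

```text
turn [-0.0008, -0.0002, -0.0005] shift [0.0003, 0.0009, 0.0011] rows 0.0 t 8.15
ideal [ 0.0274 -0.0752  0.    ] [-2.09108243e-17  1.45078428e-17  2.99000000e-01]
turn [-0.0008, -0.0001, 0.2985] shift [0.0276, -0.0743, 0.0011] rows 1.6 t 8.15
```

drive_tool([
  [[0, 0, 0.16], [0.014, -0.038, 0], 130],
  [[0, 0, 0.299], [0.0275, -0.075, 0], 130],
  [[0, 0, 0.299], [0.0275, -0.075, 0], 130],
  [[0, 0, 0.299], [0.0275, -0.075, 0.03], 130],
  [[0, 0, 0.299], [0.0275, -0.075, 0.06], 130],
  [[0, 0, 0.299], [0.0275, -0.075, 0.061], 130],
  [[0, 0, 0.299], [0.0275, -0.075, 0.061], 255],
  [[0, 0, 0.299], [0.0275, -0.075, 0.061], 255],
  [[0, 0, 0.299], [0.0275, -0.075, 0.061], 255],
  [[0, 0, 0.299], [0.0275, -0.075, 0.061], 255],
])

```text
time_s: 9.4
eef_pos: [0.5119, 0.0888, 0.081]
eef_rot: [-0.017, 0.976, -0.007, 0.215]
force: [3.9, 4.1, -11.1]
finger_gap: 0.131
grip_force: 41.1
```

```bash
python3 -c "
from h import *
move(*dial('R',-1.047,.004))
from rig import arm;s=arm.observe();print(s['joint_positions'].round(2),s['wrist_torque'].round(2),s['finger_gap'],s['grip_force'])"
```

```text
turn [0.0019, -0.0008, -0.9948] shift [-0.0001, -0.001, -0.0007] rows 5.3 t 9.4
[-0.15  0.48 -0.22  2.36  1.99  0.27 -0.67] [0.73 0.73 0.34] 0.13054932225208898 41.12106442451477
```

Next I turn the dial, release, back off and go up to an overlook pose to check all three.

drive_tool([
  [[0, 0, -0.18], [0, 0, 0], 255],
  [[0, 0, -0.36], [0, 0, 0], 255],
  [[0, 0, -0.54], [0, 0, 0], 255],
  [[0, 0, -0.72], [0, 0, 0], 255],
  [[0, 0, -0.9], [0, 0, 0], 255],
  [[0, 0, -0.996], [0, 0, 0], 255],
  [[0, 0, -0.996], [0, 0, 0], 255],
  [[0, 0, -0.996], [0, 0, 0], 255],
])

```text
time_s: 10.4
eef_pos: [0.5122, 0.0886, 0.0812]
eef_rot: [-0.481, 0.849, -0.11, 0.186]
force: [5.2, 4.0, -12.0]
finger_gap: 0.132
grip_force: 41.0
```

drive_tool([
  [[0, 0, 0], [0, 0, 0], 130],
  [[0, 0, 0], [0, 0, 0], 130],
  [[0, 0, 0], [0, 0, 0], 130],
  [[0, 0, 0], [0, 0, -0.04], 130],
  [[0, 0, 0], [0, 0, -0.1], 130],
  [[0, 0, 0], [0, 0, -0.1], 0],
])

```text
time_s: 11.15
eef_pos: [0.4934, 0.0788, 0.1388]
eef_rot: [-0.476, 0.851, -0.125, 0.186]
force: [1.2, -0.3, 1.1]
finger_gap: 0.692
grip_force: 0.0
```

```bash
python3 -c "
from h import *
move(*dial('R',-1.047,.104))
move([.55,.17,.36],tool(-1,10))"
```

```text
turn [-0.0261, -0.0157, -0.0041] shift [-0.0037, 0.0102, -0.0409] rows 0.7 t 11.15
turn [-0.1688, 0.236, 1.0329] shift [-0.1489, -0.0821, -0.1776] rows 5.7 t 11.15
```

```bash
python3 -c "
from h import *
move([.50,.17,.36],tool(-3,10))"
```

```text
turn [-0.1598, 0.2428, 1.0662] shift [-0.125, -0.044, -0.1994] rows 5.9 t 11.15
```

drive_tool([
  [[-0.16, 0.243, 1.066], [-0.125, -0.044, -0.199], 0],
  [[-0.16, 0.243, 1.066], [-0.125, -0.044, -0.199], 0],
  [[-0.16, 0.243, 1.066], [-0.125, -0.044, -0.199], 0],
  [[-0.16, 0.243, 1.066], [-0.125, -0.044, -0.199], 0],
  [[-0.16, 0.243, 1.066], [-0.125, -0.044, -0.199], 0],
  [[-0.16, 0.243, 1.066], [-0.125, -0.044, -0.199], 0],
  [[-0.16, 0.243, 1.066], [-0.125, -0.044, -0.199], 0],
  [[-0.16, 0.243, 1.066], [-0.125, -0.044, -0.199], 0],
  [[-0.16, 0.243, 1.066], [-0.125, -0.044, -0.199], 0],
  [[-0.16, 0.243, 1.066], [-0.125, -0.044, -0.199], 0],
])

```text
time_s: 12.4
eef_pos: [0.4999, 0.1707, 0.3589]
eef_rot: [0.024, 0.996, -0.002, 0.087]
force: [0.4, -0.7, 0.5]
finger_gap: 0.996
grip_force: 0.0
```

```bash
python3 - <<'E'
from h import *
from rig import arm
s=arm.observe();print(s["eef_pos"],s["joint_positions"].round(2))
c=arm.read_camera("wrist");np.savez("w1.npz",**c)
cv2.imwrite("pics/w2.png",c["frame"][:,:,::-1])
E
python3 m2.py
```

```text
[0.49993151 0.17065461 0.35889069] [-0.19  0.2  -0.29  1.69  0.16  1.12  0.99]
panel n [-0.4223  0.0082  0.9064] tilt 24.981934438562263 yaw -1.107308938249589 mean [0.5286 0.166  0.0513] rms 0.0008302834607924558
red [347.  170.4] 71 h over panel 0.0021
red [372.1 169.8] 69 h over panel 0.0020
red [229.  187.9] 68 h over panel 0.0019
yellow [266.7 172.7] 77 h over panel 0.0020
yellow [411.2 182.8] 72 h over panel 0.0019
yellow [309.  185.8] 68 h over panel 0.0023
green [291.7 172.1] 55 h over panel 0.0020
green [389.2 183.4] 57 h over panel 0.0023
green [250.5 187.5] 52 h over panel 0.0018
blue [427.9 167.9] 67 h over panel 0.0019
blue [211.7 174.1] 64 h over panel 0.0019
blue [330.8 185. ] 65 h over panel 0.0022
C [ 0.5268  0.1675  0.0527 -0.0174  0.0318] yaw deg -0.9977137686279871 rms 8.12296338981015e-05
L bar top 0.0372 stripe mean [ 0.0058 -0.0101] angle by mean 1.052 rect [ 0.006  -0.0107  0.023   0.0034] axis angle 1.060 bar [ 1.50000e-03 -1.40000e-03  4.27000e-02  1.21000e-02 -6.01123e+01] centre [0.5282 0.2475 0.0526]
M bar top 0.0373 stripe mean [0.0096 0.0036] angle by mean -0.359 rect [0.0098 0.0037 0.0185 0.0034] axis angle -0.357 bar [1.40000e-03 4.00000e-04 4.15000e-02 1.23000e-02 2.01408e+01] centre [0.5268 0.1675 0.0527]
R bar top 0.0373 stripe mean [0.0049 0.0086] angle by mean -1.051 rect [0.005  0.0088 0.0182 0.0034] axis angle -1.045 bar [1.50000e-03 2.10000e-03 4.29000e-02 1.20000e-02 6.00908e+01] centre [0.5254 0.0875 0.0528]
```

View pics/w2.png

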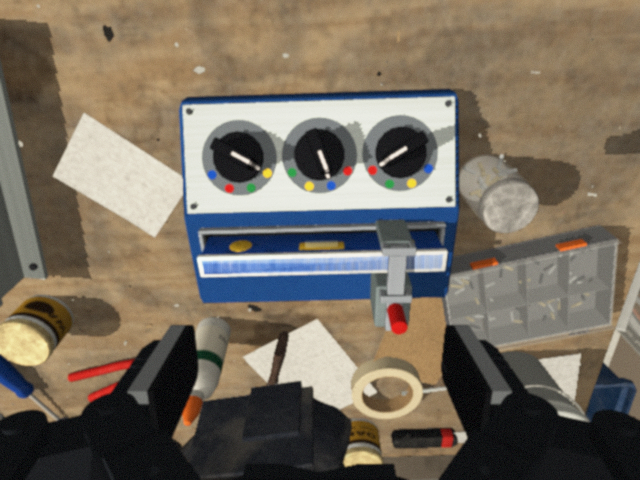

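All three dials read within 0.013 rad of their dots, so the code is set. The knob is at (397,318), and I'll draw the bolt next.

```bash
sed -i 's/^lev=/lev0=/' m1.py; python3 - <<'E'
from meas import *
c=dict(np.load("w1.npz"));W=cloud(c);H,S,V=hsv(c);v,u=np.mgrid[0:480,0:640]
kn=((H<6)|(H>174))&(S>150)&(u>380)&(u<412)&(v>295)&(v<338);P=W[kn];P=P[P[:,2]>.14]
print(np.nanpercentile(P,[3,50,97],axis=0).round(4))
# far rim of the top: bottom of mask on z=top plane
T=ray(c,np.argwhere(kn)[:,::-1],np.nanpercentile(P[:,2],97));t=T[(T[:,0]>T[:,0].max()-.016)];print("top disc",T[:,0].max(),t[:,1].min(),t[:,1].max())
move([.660,.235,.22],tool(-1,0))
E
```

```text
[[0.6526 0.2283 0.1409]
 [0.6552 0.2342 0.1567]
 [0.6648 0.2407 0.1604]]
top disc 0.6651813083123364 0.22626247159421792 0.24123962123882833
turn [-0.0033, 0.1744, -0.0313] shift [-0.1302, 0.0721, 0.164] rows 3.5 t 12.45
```

drive_tool([
  [[-0.003, 0.174, -0.031], [-0.129, 0.072, 0.164], 130],
  [[-0.003, 0.174, -0.031], [-0.129, 0.072, 0.164], 130],
  [[-0.003, 0.174, -0.031], [-0.129, 0.072, 0.164], 130],
  [[-0.003, 0.174, -0.031], [-0.129, 0.072, 0.164], 130],
  [[-0.003, 0.174, -0.031], [-0.129, 0.072, 0.164], 130],
  [[-0.003, 0.174, -0.031], [-0.129, 0.072, 0.164], 130],
  [[-0.003, 0.174, -0.031], [-0.129, 0.072, 0.164], 130],
])

```text
time_s: 13.32
eef_pos: [0.6592, 0.2343, 0.2217]
eef_rot: [0.01, 1.0, 0.001, 0.001]
force: [0.2, 0.1, 0.8]
finger_gap: 0.49
grip_force: 0.0
```

```bash
python3 - <<'E'
from h import *
move([.659,.2345,.158],tool(-1,0))
from rig import arm;print(arm.observe()['joint_positions'].round(2))
E
```

```text
turn [0.001, 0.0024, -0.0024] shift [0.0003, 0.0001, 0.0637] rows 1.0 t 13.32
[-0.23  0.65 -0.27  1.32  0.17  1.2   1.04]
```

drive_tool([
  [[0, 0, 0], [0, 0, 0.03], 130],
  [[0, 0, 0], [0, 0, 0.05], 130],
  [[0, 0, 0], [0, 0, 0.062], 130],
  [[0, 0, 0], [0, 0, 0.063], 130],
  [[0, 0, 0], [0, 0, 0.063], 255],
  [[0, 0, 0], [0, 0, 0.063], 255],
  [[0, 0, 0], [0, 0, 0.063], 255],
  [[0, 0, 0], [0, 0, 0.063], 255],
])

```text
time_s: 14.32
eef_pos: [0.6599, 0.2362, 0.1584]
eef_rot: [0.01, 1.0, 0.002, 0.001]
force: [-0.3, 4.9, 6.1]
finger_gap: 0.166
grip_force: 39.5
```

drive_tool([
  [[0, 0, 0], [-0.01, 0, 0], 255],
  [[0, 0, 0], [-0.02, 0, 0], 255],
  [[0, 0, 0], [-0.03, 0, 0], 255],
  [[0, 0, 0], [-0.038, 0, 0], 255],
  [[0, 0, 0], [-0.042, 0, 0], 255],
  [[0, 0, 0], [-0.042, 0, 0], 255],
  [[0, 0, 0], [-0.042, 0, 0], 255],
])

```text
time_s: 15.2
eef_pos: [0.7001, 0.2355, 0.1584]
eef_rot: [0.009, 1.0, 0.001, -0.001]
force: [-5.2, 4.7, 9.6]
finger_gap: 0.169
grip_force: 40.0
```

drive_tool([
  [[0, 0, 0], [-0.003, 0, 0], 255],
  [[0, 0, 0], [-0.004, 0, 0], 255],
  [[0, 0, 0], [-0.004, 0, 0], 255],
])

```text
time_s: 15.58
eef_pos: [0.7004, 0.2355, 0.1583]
eef_rot: [0.009, 1.0, 0.001, -0.004]
force: [-18.3, 2.3, 16.4]
finger_gap: 0.17
grip_force: 40.6
```

drive_tool([
  [[0, 0, 0], [0.002, 0, 0], 130],
  [[0, 0, 0], [0.002, 0, 0], 130],
  [[0, 0, 0], [0.002, 0, 0], 130],
  [[0, 0, 0], [0.002, 0, -0.04], 130],
  [[0, 0, 0], [0.002, 0, -0.09], 130],
  [[0, 0, 0], [0.002, 0, -0.1], 130],
])

```text
time_s: 16.32
eef_pos: [0.7051, 0.2336, 0.2612]
eef_rot: [0.011, 1.0, 0.001, 0.003]
force: [0.6, 1.0, -0.9]
finger_gap: 0.493
grip_force: 0.0
```

```bash
python3 - <<'E'
from h import *
move([.50,.17,.36],tool(-3,10))
move([.58,.17,.34],tool(-1,0))
E
```

```text
turn [0.0055, -0.168, 0.0309] shift [0.203, -0.0677, -0.1003] rows 3.8 t 16.32
turn [0.0027, 0.0066, -0.0037] shift [0.1232, -0.066, -0.0797] rows 2.6 t 16.32
```

```bash
python3 - <<'E'
from meas import *
k=np.load("rack.npz");a=np.array([np.cos(k["yaw"]),np.sin(k["yaw"])]);b=np.array([-a[1],a[0]])
c=dict(np.load("w1.npz"));W=cloud(c);v,u=np.mgrid[0:480,0:640]
m=(abs(W[...,2]-.1185)<.003)&(u>185)&(u<460)&(v>235)&(v<290)&((u<365)|(u>420))
m=cv2.morphologyEx(m.astype(np.uint8),cv2.MORPH_OPEN,np.ones((2,2)))>0
P=W[m];print(m.sum(),rect(P[:,:2]),np.median(P[:,2]))
T=ray(c,np.argwhere(m)[:,::-1],.119)[:,:2];r=T-k["C"][:2];x,y=r@a,r@b
for n,q in(("x",x),("y",y)):print(n,np.percentile(q,[0,1,5,50,95,99,100]).round(4))
mx,my=(np.percentile(x,2)+np.percentile(x,98))/2,(y.min()+y.max())/2
print("centre",k["C"][:2]+a*mx+b*my)
E
```

```text
3990 [6.31500e-01 1.67000e-01 2.66600e-01 5.35000e-02 8.75018e+01] nan
x [0.0744 0.0751 0.0761 0.0865 0.0972 0.0982 0.0985]
y [-0.1167 -0.1148 -0.1072 -0.0247  0.1102  0.1173  0.1192]
centre [0.6135338  0.16723752]
```

```bash
python3 - <<'E'
from h import *
move([.48,-.19,.38],tool(-5,10))
E
```

```text
turn [0.0087, -0.168, 0.0657] shift [0.2152, -0.428, -0.1213] rows 7.9 t 16.32
```

drive_tool([
  [[0.009, -0.168, 0.066], [0.1, -0.2, -0.121], 0],
  [[0.009, -0.168, 0.066], [0.215, -0.428, -0.121], 0],
  [[0.009, -0.168, 0.066], [0.215, -0.428, -0.121], 0],
  [[0.009, -0.168, 0.066], [0.215, -0.428, -0.121], 0],
  [[0.009, -0.168, 0.066], [0.215, -0.428, -0.121], 0],
  [[0.009, -0.168, 0.066], [0.215, -0.428, -0.121], 0],
  [[0.009, -0.168, 0.066], [0.215, -0.428, -0.121], 0],
  [[0.009, -0.168, 0.066], [0.215, -0.428, -0.121], 0],
  [[0.009, -0.168, 0.066], [0.215, -0.428, -0.121], 0],
  [[0.009, -0.168, 0.066], [0.215, -0.428, -0.121], 0],
])

```text
time_s: 17.58
eef_pos: [0.4797, -0.1899, 0.3772]
eef_rot: [0.043, 0.996, -0.005, 0.084]
force: [-0.1, 0.3, 0.3]
finger_gap: 1.001
grip_force: 0.0
```

```bash
python3 - <<'E'
from meas import *
from rig import arm
s=arm.observe();print(s["eef_pos"],s["joint_positions"].round(2))
c=arm.read_camera("wrist");np.savez("w3.npz",**c)
cv2.imwrite("pics/w3.png",c["frame"][:,:,::-1])
W=cloud(c);v,u=np.mgrid[0:480,0:640]
m=(abs(W[...,2]-.07)<.004)&(abs(W[...,1]+.2)<.06)&(W[...,0]>.34)&(W[...,0]<.74)
for ce,a,l in blobs(m,500,99999):
    T=ray(c,np.argwhere(l)[:,::-1],.07);print(a,ce,rect(W[l][:,:2]),rect(T[:,:2]),np.median(W[l][:,2]))
E
```

```text
[ 0.47969576 -0.18991437  0.37719801] [ 0.48  0.16 -0.15  1.67 -0.02  1.14  1.82]
6705 [320.88068606 154.19761372] [ 0.5354 -0.1976  0.2996  0.024  -9.4508] [ 0.5351 -0.1976  0.299   0.0239 -9.4524] 0.0692427926145833
```

View pics/w3.png

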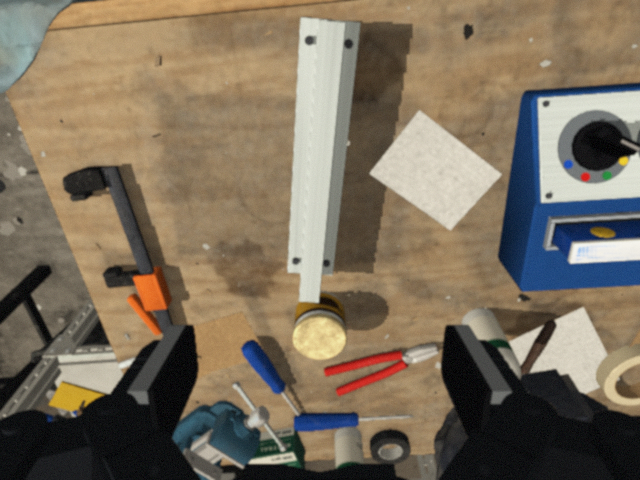

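The rail view shows its top face centred near (320,154), with the tin at (320,330) beyond the far end. The fit gives centre (0.535,-0.1976), 299×24 mm, -9.45°, which agrees with the given size. Next is the level.

```bash
python3 - <<'E'
from h import *
move([.6135,.167,.23],tool(-91,0))
E
```

```text
turn [0.1242, 0.1364, 1.4992] shift [-0.0768, 0.3665, 0.1613] rows 8.1 t 17.62
```

drive_tool([
  [[0.124, 0.136, 1.499], [-0.077, 0.366, 0.161], 100],
  [[0.124, 0.136, 1.499], [-0.077, 0.366, 0.161], 100],
  [[0.124, 0.136, 1.499], [-0.077, 0.366, 0.161], 100],
  [[0.124, 0.136, 1.499], [-0.077, 0.366, 0.161], 100],
  [[0.124, 0.136, 1.499], [-0.077, 0.366, 0.161], 100],
  [[0.124, 0.136, 1.499], [-0.077, 0.366, 0.161], 100],
  [[0.124, 0.136, 1.499], [-0.077, 0.366, 0.161], 100],
  [[0.124, 0.136, 1.499], [-0.077, 0.366, 0.161], 100],
  [[0.124, 0.136, 1.499], [-0.077, 0.366, 0.161], 100],
  [[0.124, 0.136, 1.499], [-0.077, 0.366, 0.161], 100],
])

```text
time_s: 18.88
eef_pos: [0.6134, 0.167, 0.2296]
eef_rot: [0.712, 0.702, -0.001, 0.0]
force: [0.5, -0.5, 0.5]
finger_gap: 0.611
grip_force: 0.0
```

drive_tool([
  [[0, 0, 0], [0, 0, 0], 100],
  [[0, 0, 0], [0, 0, 0], 100],
])

```text
time_s: 19.12
eef_pos: [0.6137, 0.1653, 0.231]
eef_rot: [0.713, 0.701, 0.0, 0.001]
force: [0.1, 0.3, 0.4]
finger_gap: 0.612
grip_force: 0.0
```

```bash
python3 - <<'E'
from h import *
move([.6135,.167,.107],tool(-91,0))
from rig import arm;print(arm.observe()['joint_positions'].round(2))
E
```

```text
turn [0.0014, 0.0009, 0.001] shift [0.0018, -0.0004, 0.124] rows 2.0 t 19.12
[-0.3   0.53 -0.01  1.5   0.    1.11 -0.32]
```

drive_tool([
  [[0, 0, 0], [0, 0, 0.05], 100],
  [[0, 0, 0], [0, 0, 0.09], 100],
  [[0, 0, 0], [0, 0, 0.115], 100],
  [[0, 0, 0], [0, 0, 0.123], 100],
  [[0, 0, 0], [0, 0, 0.123], 100],
  [[0, 0, 0], [0, 0, 0.123], 255],
  [[0, 0, 0], [0, 0, 0.123], 255],
  [[0, 0, 0], [0, 0, 0.123], 255],
  [[0, 0, 0], [0, 0, 0.123], 255],
  [[0, 0, 0], [0, 0, 0.123], 255],
], grip_force=50)

```text
time_s: 20.38
eef_pos: [0.6144, 0.1651, 0.1092]
eef_rot: [0.714, 0.701, 0.001, 0.001]
force: [-1.8, -0.6, 6.5]
finger_gap: 0.247
grip_force: 50.8
```

drive_tool([
  [[0, 0, 0], [0, 0, -0.01], 255],
  [[0, 0, 0], [0, 0, -0.03], 255],
  [[0, 0, 0], [0, 0, -0.06], 255],
  [[0, 0, 0], [0, 0, -0.09], 255],
  [[0, 0, 0], [0, 0, -0.12], 255],
  [[0, 0, 0], [0, 0, -0.15], 255],
  [[0, 0, 0], [0, 0, -0.15], 255],
])

```text
time_s: 21.25
eef_pos: [0.615, 0.1654, 0.2606]
eef_rot: [0.714, 0.7, 0.002, 0.002]
force: [0.4, 1.5, -2.5]
finger_gap: 0.248
grip_force: 49.6
```

```bash
python3 - <<'E'
from meas import *
from rig import arm
ims=[]
for n in("scene","side"):
    c=arm.read_camera(n);np.savez(n+"4.npz",**c);ims.append(c["frame"][130:350,180:440,::-1])
cv2.imwrite("pics/l4.png",cv2.resize(np.hstack(ims),(780,330)))
E
```

```text
(no output)
```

View pics/l4.png

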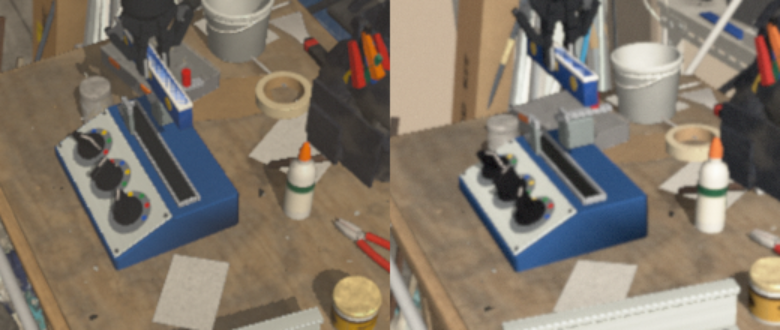

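The level is lifted, the cradle is empty and the bolt is drawn; the level hangs horizontal. Next I carry it over the rail.

```bash
python3 - <<'E'
from h import *
move([.5365,-.198,.20],tool(-9.45,0))
E
```

```text
turn [-0.0003, 0.0014, -1.4244] shift [-0.3643, -0.0703, 0.0577] rows 7.6 t 21.35
```

drive_tool([
  [[0, 0, -0.07], [-0.018, -0.003, 0], 255],
  [[0, 0, -0.21], [-0.054, -0.01, 0], 255],
  [[0, 0, -0.37], [-0.095, -0.018, 0], 255],
  [[0, 0, -0.54], [-0.138, -0.027, 0], 255],
  [[0, 0, -0.71], [-0.182, -0.035, 0], 255],
  [[0, 0, -0.88], [-0.226, -0.043, 0.005], 255],
  [[0, 0, -1.05], [-0.27, -0.052, 0.01], 255],
  [[0, 0, -1.21], [-0.31, -0.06, 0.02], 255],
  [[0, 0, -1.36], [-0.35, -0.067, 0.03], 255],
  [[0, 0, -1.424], [-0.364, -0.07, 0.04], 255],
])

```text
time_s: 22.6
eef_pos: [0.5351, -0.201, 0.216]
eef_rot: [0.083, 0.997, -0.001, -0.001]
force: [-0.3, 1.5, -2.5]
finger_gap: 0.249
grip_force: 49.6
```

drive_tool([
  [[0, 0, 0], [0, 0, 0.01], 255],
  [[0, 0, 0], [0, 0, 0.018], 255],
  [[0, 0, 0], [0, 0, 0.018], 255],
])

```text
time_s: 22.98
eef_pos: [0.5371, -0.196, 0.1992]
eef_rot: [0.082, 0.997, -0.0, -0.0]
force: [-0.0, 0.2, -2.7]
finger_gap: 0.246
grip_force: 49.6
```

```bash
python3 - <<'E'
from h import *
from rig import arm
for _ in range(3):
    move([.5365,-.198,.120],tool(-9.45,0));arm.read_camera("side")
print(arm.observe()['joint_positions'].round(2))
E
```

```text
turn [-0.0, -0.0003, 0.0009] shift [0.0003, -0.0021, 0.0792] rows 1.3 t 22.98
turn [-0.0003, 0.0008, 0.001] shift [0.0007, -0.0019, 0.0798] rows 1.3 t 23.02
turn [-0.0005, 0.0015, 0.0008] shift [0.001, -0.0016, 0.0802] rows 1.3 t 23.07
[ 0.5   0.47 -0.3   1.71  0.16  0.98  1.55]
```

drive_tool([
  [[0, 0, 0], [0.001, -0.0017, 0.03], 255],
  [[0, 0, 0], [0.001, -0.0017, 0.06], 255],
  [[0, 0, 0], [0.001, -0.0017, 0.08], 255],
  [[0, 0, 0], [0.001, -0.0017, 0.08], 255],
  [[0, 0, 0], [0.001, -0.0017, 0.08], 255],
])

```text
time_s: 23.75
eef_pos: [0.5368, -0.1991, 0.1212]
eef_rot: [0.082, 0.997, -0.001, 0.001]
force: [-0.2, -0.5, -1.1]
finger_gap: 0.251
grip_force: 49.5
```

```bash
python3 - <<'E'
from meas import *
from rig import arm
s=arm.observe();print(s["eef_pos"].round(4))
ims=[]
for n in("scene","side","wrist"):
    c=arm.read_camera(n);np.savez(n+"5.npz",**c)
    ims.append(c["frame"][230:430,220:440] if n!="wrist" else c["frame"][0:480,160:480])
o=np.vstack(ims[:2]);cv2.imwrite("pics/p5.png",np.hstack([cv2.resize(o,(300,546)),cv2.resize(ims[2],(364,546))])[:,:,::-1])
E
```

```text
[ 0.5368 -0.1991  0.1212]
```

View pics/p5.png

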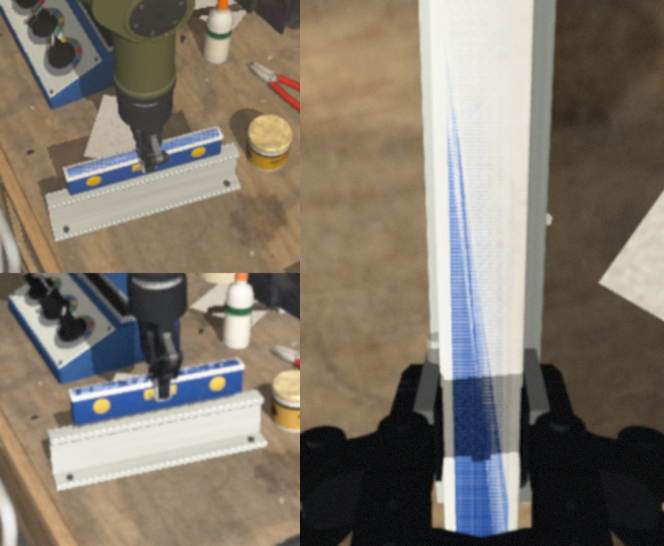

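The composite shows the level hovering parallel above the rail, roughly centred. I'll now measure its offset from the rail in the same views.

```bash
cat > m5.py <<'E'
from meas import *
import sys
sfx,ht=sys.argv[1],float(sys.argv[2])   # ht: level top height
C=np.array([.535,-.1976]);t=np.radians(-9.45);d=np.array([np.cos(t),np.sin(t)]);e=np.array([-d[1],d[0]])
for n in sys.argv[3:]:
    c=dict(np.load(n+sfx+".npz"));W=cloud(c);H,S,V=hsv(c)
    r=W[...,:2]-C;al,la,z=r@d,r@e,W[...,2]
    rail=(abs(z-.07)<.004)&(abs(la)<.02)&(abs(al)<.17)
    lv=(H>100)&(H<125)&(S>110)&(abs(la)<.03)&(abs(al)<.14)&(z>ht-.05)&(z<ht+.006)
    tp=(abs(z-ht)<.003)&(abs(la)<.022)&(abs(al)<.14)
    T=ray(c,np.argwhere(tp)[:,::-1],ht)[:,:2]-C;Rl=ray(c,np.argwhere(rail)[:,::-1],.07)[:,:2]-C
    pc=lambda q,a=1:np.nanpercentile(q,[a,100-a]).round(4)
    print(n,lv.sum(),tp.sum(),rail.sum(),"rail along",pc(Rl@d,.3),"lat",pc(Rl@e,2),"| level along blue",pc(al[lv],.3),"top ray along",pc(T@d,.3),"lat",pc(T@e,2),"z",np.nanmedian(z[tp]).round(4))
    # lateral midline per end -> yaw
    if tp.sum()>50:
        a=T@d;b=T@e
        for lo,hi in((-.12,-.06),(.06,.12)):
            k=(a>lo)&(a<hi)
            if k.sum()>20:print("   end",lo,"mid lat",(np.percentile(b[k],[3,97]).mean()).round(4),"z",np.nanmedian(z[tp][k]).round(4))
E
python3 m5.py 5 .132 scene side wrist
```

```text
scene 637 391 684 rail along [-0.1495  0.1487] lat [-0.0149  0.0089] | level along blue [-0.1152  0.1152] top ray along [-0.118  0.116] lat [-0.0163  0.0065] z 0.1301
   end -0.12 mid lat -0.0051 z 0.1301
   end 0.06 mid lat -0.0044 z 0.1302
side 1536 799 1409 rail along [-0.1491  0.1487] lat [-0.0161  0.0103] | level along blue [-0.1167  0.1139] top ray along [-0.1176  0.1171] lat [-0.0179  0.0071] z 0.1307
   end -0.12 mid lat -0.0052 z 0.1304
   end 0.06 mid lat -0.0052 z 0.1308
wrist 4479 36169 0 rail along nan lat nan | level along blue [-0.0351  0.0435] top ray along [-0.101   0.0402] lat [-0.0129  0.0085] z 0.1302
   end -0.12 mid lat -0.0023 z 0.1301
  return np.nanmean(a, axis, out=out, keepdims=keepdims)
```

```bash
python3 -W ignore m5.py 5 .1303 scene side wrist
```

```text
scene 637 728 684 rail along [-0.1495  0.1487] lat [-0.0149  0.0089] | level along blue [-0.1152  0.1152] top ray along [-0.1181  0.1175] lat [-0.0158  0.0074] z 0.1291
   end -0.12 mid lat -0.0045 z 0.1288
   end 0.06 mid lat -0.0038 z 0.1292
side 1536 938 1409 rail along [-0.1491  0.1487] lat [-0.0161  0.0103] | level along blue [-0.1167  0.1139] top ray along [-0.1181  0.1179] lat [-0.0174  0.0095] z 0.1304
   end -0.12 mid lat -0.0039 z 0.13
   end 0.06 mid lat -0.0034 z 0.1306
wrist 4479 37361 0 rail along nan lat nan | level along blue [-0.0351  0.0435] top ray along [-0.1013  0.042 ] lat [-0.0131  0.0086] z 0.1301
   end -0.12 mid lat -0.0023 z 0.13
```

drive_tool([
  [[0, 0, 0], [0, 0.0015, 0.005], 255],
  [[0, 0, 0], [0, 0.0015, 0.01], 255],
  [[0, 0, 0], [0, 0.0015, 0.0125], 255],
  [[0, 0, 0], [0, 0.0015, 0.0135], 255],
  [[0, 0, 0], [0, 0.0015, 0.014], 255],
  [[0, 0, 0], [0, 0.0015, 0.0145], 255],
  [[0, 0, 0], [0, 0.0015, 0.0145], 255],
])

```text
time_s: 24.78
eef_pos: [0.5363, -0.1977, 0.1056]
eef_rot: [0.083, 0.997, -0.0, 0.001]
force: [-0.3, 0.1, -1.9]
finger_gap: 0.252
grip_force: 49.5
```

drive_tool([
  [[0, 0, 0], [0, 0, 0.0005], 255],
  [[0, 0, 0], [0, 0, 0.001], 255],
])

```text
time_s: 25.02
eef_pos: [0.5363, -0.1977, 0.1052]
eef_rot: [0.083, 0.997, -0.001, 0.001]
force: [-2.3, 0.8, 9.0]
finger_gap: 0.246
grip_force: 51.1
```

drive_tool([
  [[0, 0, 0], [0, 0, 0.0005], 255],
  [[0, 0, 0], [0, 0, 0.0005], 255],
])

```text
time_s: 25.28
eef_pos: [0.5364, -0.1977, 0.1052]
eef_rot: [0.083, 0.997, -0.001, 0.001]
force: [-2.9, 1.2, 9.2]
finger_gap: 0.247
grip_force: 51.2
```

```bash
python3 - <<'E'
from h import *
from rig import arm
for n in("scene","side","wrist"):
    c=arm.read_camera(n);np.savez(n+"6.npz",**c)
E
python3 -W ignore m5.py 6 .1142 scene side wrist
```

```text
scene 582 757 477 rail along [-0.1496  0.1489] lat [-0.0151  0.009 ] | level along blue [-0.1161  0.1136] top ray along [-0.1185  0.1161] lat [-0.0138  0.0088] z 0.1133
   end -0.12 mid lat -0.0023 z 0.1133
   end 0.06 mid lat -0.0026 z 0.1133
side 1413 936 757 rail along [-0.1497  0.1489] lat [-0.0172  0.0105] | level along blue [-0.1175  0.1132] top ray along [-0.1186  0.1174] lat [-0.016   0.0109] z 0.1143
   end -0.12 mid lat -0.002 z 0.1143
   end 0.06 mid lat -0.0017 z 0.1144
wrist 25380 37405 0 rail along nan lat nan | level along blue [-0.1021  0.0418] top ray along [-0.102   0.0413] lat [-0.0117  0.01  ] z 0.1142
   end -0.12 mid lat -0.0009 z 0.1142
```

The level is in contact and centred to about 1 mm. Releasing and backing off.

drive_tool([
  [[0, 0, 0], [0, 0, -0.0005], 180],
  [[0, 0, 0], [0, 0, -0.0005], 150],
  [[0, 0, 0], [0, 0, -0.0005], 130],
  [[0, 0, 0], [0, 0, -0.0005], 130],
  [[0, 0, 0], [0, 0, -0.01], 130],
  [[0, 0, 0], [0, 0, -0.03], 130],
  [[0, 0, 0], [0, 0, -0.06], 130],
  [[0, 0, 0], [0, 0, -0.11], 100],
  [[0, 0, 0], [0, 0, -0.17], 60],
  [[0, 0, 0], [0, 0, -0.22], 0],
])

```text
time_s: 26.68
eef_pos: [0.536, -0.1973, 0.3273]
eef_rot: [0.082, 0.997, -0.001, 0.002]
force: [1.1, 0.1, 0.0]
finger_gap: 0.95
grip_force: 0.0
```

drive_tool([
  [[0, -0.15, 0], [0.06, 0.06, -0.04], 0],
  [[0, -0.17, 0], [0.06, 0.12, -0.05], 0],
  [[0, -0.17, 0], [0.06, 0.18, -0.05], 0],
  [[0, -0.17, 0], [0.06, 0.18, -0.05], 0],
  [[0, -0.17, 0], [0.06, 0.18, -0.05], 0],
])

```text
time_s: 27.3
eef_pos: [0.5062, -0.0081, 0.3748]
eef_rot: [0.08, 0.993, -0.007, 0.086]
force: [-0.7, -0.5, 0.1]
finger_gap: 1.001
grip_force: 0.0
```

```bash
python3 - <<'E'
from h import *
from rig import arm
ims=[]
for n in("scene","side","wrist"):
    c=arm.read_camera(n);np.savez(n+"7.npz",**c);ims.append(c["frame"] if n=="wrist" else c["frame"][170:430,210:450])
o=np.vstack(ims[:2]);cv2.imwrite("pics/p7.png",np.hstack([cv2.resize(o,(260,560)),cv2.resize(ims[2],(540,560))])[:,:,::-1])
E
python3 -W ignore m5.py 7 .1142 scene side wrist
```

```text
scene 621 893 483 rail along [-0.1493  0.1489] lat [-0.015   0.0092] | level along blue [-0.1159  0.1145] top ray along [-0.1182  0.1156] lat [-0.0142  0.0086] z 0.1132
   end -0.12 mid lat -0.0025 z 0.1132
   end 0.06 mid lat -0.0027 z 0.1132
side 1640 1084 741 rail along [-0.1494  0.1492] lat [-0.0169  0.0105] | level along blue [-0.1177  0.1136] top ray along [-0.1187  0.1173] lat [-0.0155  0.0106] z 0.1143
   end -0.12 mid lat -0.0024 z 0.1143
   end 0.06 mid lat -0.0022 z 0.1143
wrist 2288 6087 2583 rail along [-0.149   0.1499] lat [-0.0101  0.0135] | level along blue [-0.1173  0.1101] top ray along [-0.1181  0.1179] lat [-0.0115  0.0111] z 0.1144
   end -0.12 mid lat -0.0002 z 0.1144
   end 0.06 mid lat -0.0 z 0.1143
```

View pics/p7.png

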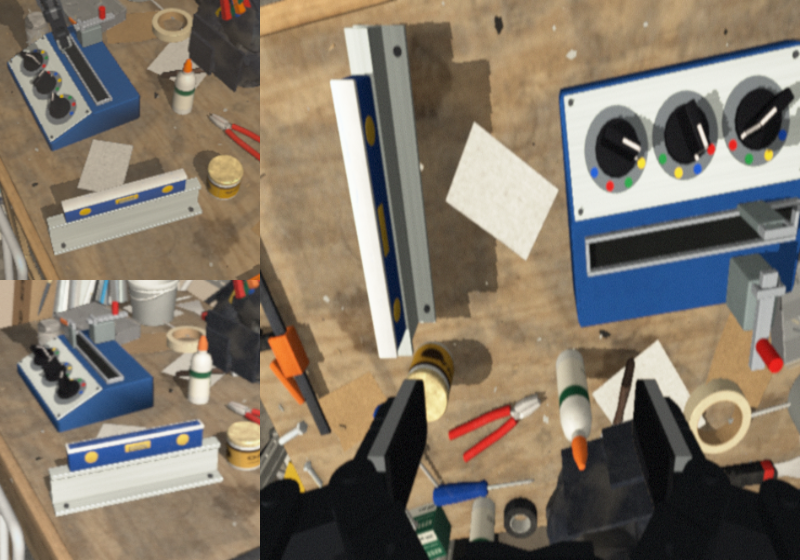

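The level stands centred on the rail (within about 1 mm), the dials are still on the code, the bolt is drawn, and the jar, tin and glue bottle look undisturbed. Handing in.

```bash
python3 -c "
from rig import arm
print(arm.job_done())"
```

```text
the job is handed in; nothing more can be done
None
```

The job is handed in with no verdict shown: dials on red, blue and yellow (within about 0.01 rad), bolt drawn to its stop, level standing on the rail centred to about 1 mm, jar, tin and glue bottle undisturbed as far as the last pictures show, about 27 s used.

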